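# Set the iris lever of the counter light box

### The job

On the light box on the counter, push the upright lever post round its arc with the fingertips until the lever's white line stands on the orange mark, then press the round green button all the way down and let it come up again. Push gently: do not pinch the lever, leave the orange mark where it is, and leave the other things on the counter undisturbed. Finish with the lever still on the mark.

Things in the scene. Friction and masses are not known exactly. Their poses are not given: they have to be found in the camera images.
- lightbox: grey light box for checking paper and prints, fixed to the counter: a round body 140 mm across and 34 mm high, with a tail 62 mm wide that carries the button on its far side, to 103 mm from the centre along the box's own +x. Origin: centre of the underside, on the counter; z up. A steel ring 92 mm across and 45 mm high turns on top round the vertical axis through the origin; white scale ticks 10 degrees apart lie on the grey rim on the side toward the robot.
- iris_ring (a joint): angle of the turning ring and its lever, rad, 0 to 2.79 with stops at both ends; grows counter-clockwise seen from above. At 0 the lever points 1.745 rad (100 degrees) counter-clockwise from the box's +x, that is to the robot's left. It stays where it is left; turning it takes about 1 to 1.5 N on the post.
- ring_axis (a point): point on the ring's vertical axis, 46 mm above the counter
- lever_post (a point): top centre of the lever's upright black post with a red band: 12 mm in diameter, 92 mm from the ring's axis, its sides free from 45 mm up to its top at 82 mm above the counter. A flat bar 6 mm wide (38 to 43 mm above the counter) joins it to the ring, with a white line along it.
- lever_line (a point): point on the lever's white line, 64 mm from the ring's axis, 43.5 mm above the counter: this is what must stand over the orange mark
- orange_mark (a point): middle of the orange mark, a clip 12 mm wide along the arc on the grey rim, given 64 mm from the ring's axis and 43.5 mm above the counter (the clip itself is 36 mm high, and the lever passes over it freely). At the start it always lies counter-clockwise (seen from above) of the lever, by 0.5 to 2.3 rad. A hard touch could shift it.
- light_button (a joint): travel of the spring button, m: 0 up, 0.006 fully down (about 5 N); it counts as pressed beyond 0.0045
- light_button_top (a point): centre of the top of the round green button, 26 mm in diameter, pressed straight down; 56 mm above the counter, 77 mm from the ring's axis
- glue_stick: upright glue stick, yellow and red, 26 mm across, 92 mm high; loose, to be left alone; origin at the centre of its underside
- note_block: block of blue sticky notes 77x77x22 mm; loose, to be left alone; origin at the centre of its underside
- clip_box: green carton of clips 42x58x20 mm; loose, to be left alone; origin at the centre of its underside
- eraser: white eraser in a blue sleeve 23x58x13 mm; loose, to be left alone; origin at the centre of its underside
- stapler: blue desk stapler 34x134x52 mm; loose, to be left alone; origin at the centre of its underside
- the_hand_stamp: wooden hand stamp 26x54x72 mm; loose, to be left alone; origin at the centre of its underside
- hilite_c: green highlighter lying flat, 63x117x25 mm; loose, to be left alone; origin at the centre of its underside
- pen_a: blue and white pen lying flat, 41x149x14 mm; loose, to be left alone; origin at the centre of its underside

How it is judged:
By the outcome, as a careful person would: the job done as asked, in the order asked, and still so for the second after the job is handed in, with the robot touching nothing.
It also fails if it takes over 54 s, if anything falls off the work surface, if the arm or the gripper's body presses on something with over 40 N, if the wrist force passes 120 N, or if a joint passes its speed limit or range.

### The arm

A 7-joint arm with a two-finger parallel gripper is mounted at the origin on a cart in front of the work surface, level with it; the furniture and walls round the work are solid. World frame = base frame: x ahead of the robot, y to its left, z up, the work surface at z = 0. Lengths are in m, angles in rad, forces in N, time in s.
With the tool pointing down it reaches from about 0.425 to 0.925 m from the base axis. Payload 6.8 kg.
Tool frame: the origin (TCP) lies between the finger pads; the fingertips stand r.tcp_to_tips ahead of it and the grasp point (between the pads) lies 3 mm ahead of it (r.tcp_to_tips is the distance from the TCP to the fingertips, in m); z points along the fingers, y is the line along which they close (so a half turn about z gives the same grasp; the last joint's range is limited). The gripper opens to 85 mm and grips with 20 to 120 N. Pads are 22 mm wide; open, the fingers measure 114 mm over their backs; the gripper's body (76 mm by 85 mm) begins 54 mm behind the grasp point. The pads swing forward as they close: fully open they stand 13 mm farther back than shut.
Start: joints at [1.017, 0.477, 0.022, 1.555, -0.011, 1.109, -0.083], TCP at [0.291, -0.609, 0.253] pointing down, gripper open.
Joint ranges: [-2.96, 2.96], [-0.34, 2.1], [-1.41, 1.46], [0.24, 2.44], [-1.37, 4.51], [0.17, 1.92], [-2.96, 2.96]. Speed limits (rad/s): [2.39, 2.39, 3.14, 3.14, 3.14, 3.14, 3.14].

### API

Orientations are given as a rotation vector (axis times angle).
In Python, from bench import r gives the robot as it stands. The module is installed in compiled form; this text tells all that it offers.
- The arm moves only by the tool step_arm, never from a script. Its argument "moves" is a list of rows, each an object of numbers: "rx", "ry", "rz": the turn, a rotation vector about the tool's x, y, z in degrees; "dx", "dy", "dz": the shift along the tool's x, y, z in mm; "gripper": the opening, from -1 (shut) to 1 (fully open). In form: [{"rx": .., "ry": .., "rz": .., "dx": .., "dy": .., "dz": .., "gripper": ..}, ...]. A call has 1 to 20 rows; each row shifts and turns the commanded pose from where the row before left it, along the tool's axes as they then stand; what a row does not reach is not made up. A row lasts 1/8 s, in which the tool goes at most 62.5 mm and 10.7 degrees, less where a joint would pass 70% of its speed; a pose out of reach is approached as far as the arm can. A call is refused whole if a number of a shift passes 62.5 or a number of a turn 10.7, either way. A call with a gripper value outside its range is refused whole. The fingers move at their own pace and stop on an object; "grip_force" is the grip in N (left out, the last holds). Time passes only in rows, so rows that do not move let the fingers close. It gives the time, the measured TCP pose, the force, the opening and the grip force at its end, in the units of the state.
- r.get_obs(): the state, without advancing time (a new reading comes with each control period).
- r.grab_frame(name): name is "scene" or "top" or "wrist"; returns the picture (400x640x3 uint8, blue, green, red); there is no depth.
- r.camera_info(name): a dict with "mtx" (3x3 intrinsics, pixels), "rvec" (rotation vector, rad) and "tvec" (3), from world to camera coordinates, as OpenCV has them. Camera axes: x right, y down, z forward; pixel columns grow to the right and rows downward; lengths in m; the calibration is good to about 2 mm. A picture is of the moment at which its call begins: read the wrist's pose just before it. camera_info takes no time and is no camera call; for the wrist camera it gives the pose at the moment of the call.
- r.hand_in(): hands the job in; it is judged then, once.
The state is a dict: "clock": time; "joints": joint angles; "qvel": joint speeds; "tau": joint torques, N m; "tcp_pos": TCP position; "orientation": TCP orientation; "contact_force": force on the tool from outside, world axes, zero at the start; "moment": the same for the moment, N m; "grip_width": finger opening in m; "gripper_force": force on a finger pad.
Only numpy, scipy, OpenCV 4.12 (cv2) and the standard library are available. Lean on these libraries where they do the work, as an engineer would, in place of code of your own. Each camera call takes 0.05 s, during which the arm holds its last target. There are 200 camera calls.

## Working session

There is one attempt and no reset: what is moved stays moved. The work goes in short steps, Python scripts to look and compute and a tool call to move; the robot and the scene stay as the last step left them, time stands still between calls to the robot, and variables do not carry over. Pictures are saved under pics/ and viewed, at most 10 in all, crops included, and the job is handed in when it is done.

Besides the shell and the picture viewer there is one more tool, called after ">>>" as name(argument=value, ...) on one line, values as JSON. step_arm: Moves the arm, as the interface text tells. Its arguments: {"type":"object","properties":{"moves":{"type":"array","items":{"type":"object","properties":{"rx":{"type":"number"},"ry":{"type":"number"},"rz":{"type":"number"},"dx":{"type":"number"},"dy":{"type":"number"},"dz":{"type":"number"},"gripper":{"type":"number"}}}},"grip_force":{"type":"number"}},"required":["moves"]}

```bash
mkdir -p pics
python3 - <<'E'
from bench import r
import cv2
for n in ("top","scene"):
    cv2.imwrite(f"pics/{n}0.png",r.grab_frame(n)); c=r.camera_info(n); print(n,c)
o=r.get_obs(); print(o, r.tcp_to_tips)
E
```

```text
top {'mtx': array([[445.4270747,   0.       , 322.5785913],
       [  0.       , 445.4270747, 205.6363825],
       [  0.       ,   0.       ,   1.       ]]), 'rvec': array([ 2.15366719, -2.09704207,  0.20378612]), 'tvec': array([-0.06313123,  0.54968021,  1.34318646])}
scene {'mtx': array([[431.30866651,   0.        , 323.25725788],
       [  0.        , 431.30866651, 197.08678422],
       [  0.        ,   0.        ,   1.        ]]), 'rvec': array([ 0.92177507, -2.51315251,  1.01345891]), 'tvec': array([0.37225959, 0.33338241, 0.83561055])}
{'clock': 0.1, 'joints': array([ 1.01686456,  0.47774232,  0.02230269,  1.55635636, -0.01147937,
        1.10932024, -0.08309754]), 'qvel': array([-0.00086532, -0.00222464,  0.0008088 , -0.00413033, -0.00057031,
        0.00061527,  0.00235536]), 'tau': array([ 4.70931031e-03, -5.97757566e+01,  1.61397066e+00, -2.81954563e+01,
        1.29025552e-02,  4.97116489e-03,  3.83423895e-06]), 'tcp_pos': array([ 0.29085494, -0.60855727,  0.25240387]), 'orientation': array([-3.06225247e+00, -6.94269060e-01,  7.79043322e-04]), 'contact_force': array([ 0.3374451 ,  0.11439152, -0.10091263]), 'moment': array([ 0.01380224,  0.0201812 , -0.00852563]), 'gripper_force': 0.0, 'grip_width': 0.08563658338606465} 0.022
```

View pics/top0.png

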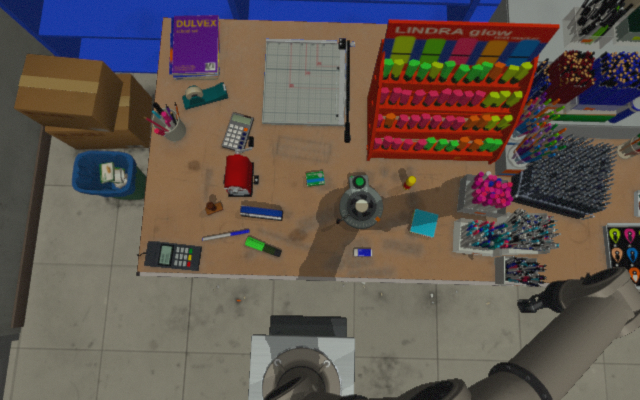

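View pics/scene0.png

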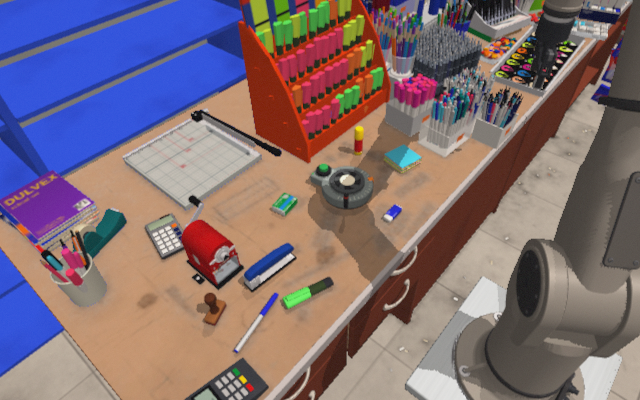

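The box is at about (360,207) in the top view with the button at (360,182), and at about (347,187) in the scene view. I'll zoom in on both.

Run:
```python
import cv2,numpy as np
a=cv2.imread("pics/top0.png")[165:240,315:415]; b=cv2.imread("pics/scene0.png")[145:220,295:395]
cv2.imwrite("pics/c0.png",np.vstack([cv2.resize(a,None,fx=4,fy=4,interpolation=cv2.INTER_CUBIC),cv2.resize(b,None,fx=4,fy=4,interpolation=cv2.INTER_CUBIC)]))
```

```text
(no output)
```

View pics/c0.png

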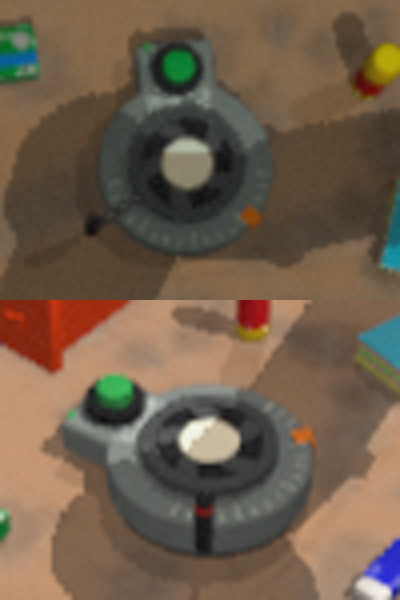

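The top crop shows the button at about (360,181), the ring centre near (362,206), the post at (338.5,221.5) and the orange mark at (378,219). Next I'll convert these to world positions.

```bash
cat > h.py <<'E'
from bench import r
import cv2,numpy as np
from scipy.spatial.transform import Rotation as R
def ray(c,px,z):
    u=cv2.undistortPoints(np.array([[px]],float),c["mtx"],None)[0,0]
    Rm=cv2.Rodrigues(c["rvec"])[0]; o=-Rm.T@c["tvec"].ravel(); d=Rm.T@np.array([u[0],u[1],1])
    return o+d*(z-o[2])/d[2]
def proj(c,p): return cv2.projectPoints(np.array([p],float),c["rvec"],c["tvec"],c["mtx"],None)[0].ravel()
E
python3 - <<'E'
from h import *
t=r.camera_info("top"); s=r.camera_info("scene")
for n,p,z in (("btn",(360,181.2),.056),("ctr",(361.8,205.8),.046),("post",(338.5,221.5),.075),("or",(377.8,219),.036),("glue",(411,180),.09)): print(n,ray(t,p,z).round(4))
for n,p,z in (("btn",(323.7,167.2+.5),.056),("ctr",(347.5,180),.046),("post",(346,194.5),.08),("or",(371,178.7),.036)): print(n,ray(s,p,z).round(4))
o=r.get_obs(); print(R.from_rotvec(o["orientation"]).as_matrix().round(3))
w=r.camera_info("wrist"); Rm=cv2.Rodrigues(w["rvec"])[0]; print(w["mtx"],-Rm.T@w["tvec"],Rm.round(2))
E
```

```text
btn [ 0.632  -0.1645  0.056 ]
ctr [ 0.5551 -0.1718  0.046 ]
post [ 0.4987 -0.0984  0.075 ]
or [ 0.516  -0.2236  0.036 ]
glue [ 0.6317 -0.3187  0.09  ]
btn [ 0.6258 -0.1599  0.056 ]
ctr [ 0.5523 -0.1714  0.046 ]
post [ 0.5011 -0.0997  0.08  ]
or [ 0.513  -0.2242  0.036 ]
[[ 0.902  0.431 -0.001]
 [ 0.431 -0.902  0.001]
 [-0.    -0.002 -1.   ]]
[[278.29937388   0.         320.30480127]
 [  0.         278.29937388 194.14678974]
 [  0.           0.           1.        ]] [ 0.36760035 -0.57261218  0.37330385] [[ 0.43 -0.9  -0.  ]
 [-0.85 -0.41  0.32]
 [-0.29 -0.14 -0.95]]
```

>>> step_arm(moves=[{"dx": 22.5, "dy": -35.4, "dz": -5, "gripper": -1}, {"dx": 22.5, "dy": -35.4, "dz": -5}, {"dx": 22.5, "dy": -35.4, "dz": -5}, {"dx": 22.5, "dy": -35.4, "dz": -5}, {"dx": 22.5, "dy": -35.4, "dz": -5}, {"dx": 22.5, "dy": -35.4, "dz": -5}, {"dx": 36.4, "dy": -8.7}, {"dx": 36.4, "dy": -8.7}, {"dx": 36.4, "dy": -8.7}, {"dx": 36.4, "dy": -8.7}, {"dx": 36.4, "dy": -8.7}, {"dx": 36.4, "dy": -8.7}, {"dx": 36.4, "dy": -8.7}, {"dx": 36.4, "dy": -8.7}, {}, {}])

```text
invalid input at $.moves[0]: expected keys rx, ry, rz, dx, dy, dz, gripper
```

>>> step_arm(moves=[{"rz": 9.8}, {"rz": 9.8}, {"rz": 9.8}, {"rz": 9.8}, {"rz": 9.8}, {"rz": 9.8}, {"rz": 9.8}, {"rz": 9.8}, {}, {}])

```text
invalid input at $.moves[0]: expected keys rx, ry, rz, dx, dy, dz, gripper
```

Run:
```python
from h import *
o=r.get_obs(); c=r.camera_info("wrist"); f=r.grab_frame("wrist"); cv2.imwrite("pics/w1.png",f)
print(o["clock"],o["joints"].round(2),o["tcp_pos"],R.from_rotvec(o["orientation"]).as_matrix().round(3))
for n,p in (("ctr",(.554,-.171,.046)),("post",(.5,-.099,.082))): print(n,proj(c,p))
```

```text
0.1 [ 1.02  0.48  0.02  1.56 -0.01  1.11 -0.08] [ 0.29085494 -0.60855727  0.25240387] [[ 0.902  0.431 -0.001]
 [ 0.431 -0.902  0.001]
 [-0.    -0.002 -1.   ]]
ctr [ -71.39706719 -401.834626  ]
post [-278.85601843 -454.12298147]
```

View pics/w1.png

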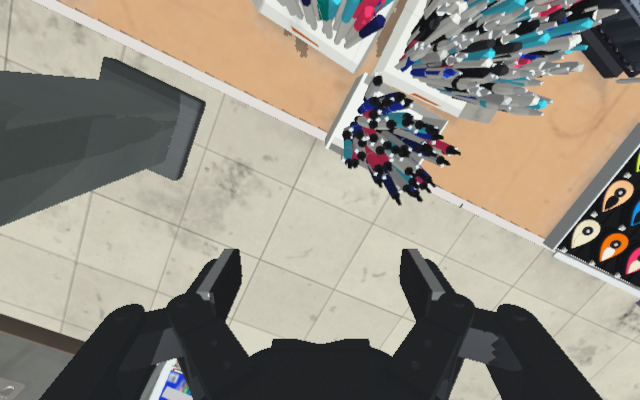

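The arm hasn't moved: the picture still shows the start view, with the fingertips near (235,255) and (410,255). Each row needs all seven keys.

>>> step_arm(moves=[{"rx": 0, "ry": 0, "rz": 0, "dx": 22.5, "dy": -35.4, "dz": -5, "gripper": -1}, {"rx": 0, "ry": 0, "rz": 0, "dx": 22.5, "dy": -35.4, "dz": -5, "gripper": -1}, {"rx": 0, "ry": 0, "rz": 0, "dx": 22.5, "dy": -35.4, "dz": -5, "gripper": -1}, {"rx": 0, "ry": 0, "rz": 0, "dx": 22.5, "dy": -35.4, "dz": -5, "gripper": -1}, {"rx": 0, "ry": 0, "rz": 0, "dx": 22.5, "dy": -35.4, "dz": -5, "gripper": -1}, {"rx": 0, "ry": 0, "rz": 0, "dx": 22.5, "dy": -35.4, "dz": -5, "gripper": -1}, {"rx": 0, "ry": 0, "rz": 0, "dx": 36.4, "dy": -8.7, "dz": 0, "gripper": -1}, {"rx": 0, "ry": 0, "rz": 0, "dx": 36.4, "dy": -8.7, "dz": 0, "gripper": -1}, {"rx": 0, "ry": 0, "rz": 0, "dx": 36.4, "dy": -8.7, "dz": 0, "gripper": -1}, {"rx": 0, "ry": 0, "rz": 0, "dx": 36.4, "dy": -8.7, "dz": 0, "gripper": -1}, {"rx": 0, "ry": 0, "rz": 0, "dx": 36.4, "dy": -8.7, "dz": 0, "gripper": -1}, {"rx": 0, "ry": 0, "rz": 0, "dx": 36.4, "dy": -8.7, "dz": 0, "gripper": -1}, {"rx": 0, "ry": 0, "rz": 0, "dx": 36.4, "dy": -8.7, "dz": 0, "gripper": -1}, {"rx": 0, "ry": 0, "rz": 0, "dx": 36.4, "dy": -8.7, "dz": 0, "gripper": -1}, {"rx": 0, "ry": 0, "rz": 0, "dx": 0, "dy": 0, "dz": 0, "gripper": -1}])

```text
clock: 2.02
tcp_pos: [0.5558, -0.1677, 0.2829]
orientation: [-3.061, -0.702, -0.001]
contact_force: [-0.3, 0.2, -0.3]
grip_width: 0.0003
gripper_force: 0.0
```

>>> step_arm(moves=[{"rx": 0, "ry": 0, "rz": 9.8, "dx": 0, "dy": 0, "dz": 0, "gripper": -1}, {"rx": 0, "ry": 0, "rz": 9.8, "dx": 0, "dy": 0, "dz": 0, "gripper": -1}, {"rx": 0, "ry": 0, "rz": 9.8, "dx": 0, "dy": 0, "dz": 0, "gripper": -1}, {"rx": 0, "ry": 0, "rz": 9.8, "dx": 0, "dy": 0, "dz": 0, "gripper": -1}, {"rx": 0, "ry": 0, "rz": 9.8, "dx": 0, "dy": 0, "dz": 0, "gripper": -1}, {"rx": 0, "ry": 0, "rz": 9.8, "dx": 0, "dy": 0, "dz": 0, "gripper": -1}, {"rx": 0, "ry": 0, "rz": 9.8, "dx": 0, "dy": 0, "dz": 0, "gripper": -1}, {"rx": 0, "ry": 0, "rz": 9.8, "dx": 0, "dy": 0, "dz": 0, "gripper": -1}, {"rx": 0, "ry": 0, "rz": 0, "dx": 0, "dy": 0, "dz": 0, "gripper": -1}, {"rx": 0, "ry": 0, "rz": 0, "dx": 0, "dy": 0, "dz": 0, "gripper": -1}])

```text
clock: 3.28
tcp_pos: [0.5536, -0.1712, 0.2832]
orientation: [2.815, -1.394, -0.0]
contact_force: [-0.1, 0.2, 1.2]
grip_width: 0.0
gripper_force: 0.0
```

Run:
```python
from h import *
o=r.get_obs(); c=r.camera_info("wrist"); f=r.grab_frame("wrist"); cv2.imwrite("pics/w2.png",f)
print(o["clock"],o["joints"].round(2),o["tcp_pos"],R.from_rotvec(o["orientation"]).as_matrix().round(3))
for n,p in (("ctr",(.554,-.171,.046)),("post",(.5,-.099,.082))): print(n,proj(c,p))
```

```text
3.275 [ 0.22  0.29 -0.03  1.75  0.01  1.09 -2.31] [ 0.55363246 -0.17124118  0.2832327 ] [[ 0.606 -0.796 -0.   ]
 [-0.796 -0.606 -0.   ]
 [-0.     0.    -1.   ]]
ctr [321.1501345  166.90636341]
post [320.67541215 241.16607882]
```

View pics/w2.png

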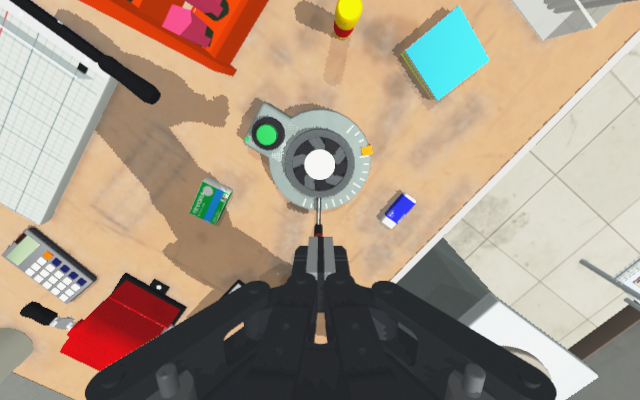

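The wrist view shows the white disc at the ring centre (319,164), the button at (267,134), the orange mark at (367,150), and the lever running down from (319,198) to the post at (319,230). Next I'll take sub-pixel centroids.

```bash
cat > m.py <<'E'
from h import *
def cen(m):
    n,l,s,c=cv2.connectedComponentsWithStats(m.astype(np.uint8)); i=1+np.argmax(s[1:,4]); return c[i],s[i]
def win(m,p,k):
    w=np.zeros_like(m); x,y=map(int,p); w[max(0,y-k):y+k,max(0,x-k):x+k]=1; return (m>0)&(w>0)
def masks(f):
    h=cv2.cvtColor(f,cv2.COLOR_BGR2HSV); H,S,V=[h[...,i].astype(int) for i in range(3)]
    return dict(green=(H>50)&(H<80)&(S>120),orange=(H>8)&(H<26)&(S>150)&(V>130),white=(V>225)&(S<25))
E
python3 - <<'E'
from m import *
f=cv2.imread("pics/w2.png"); c=r.camera_info("wrist"); M=masks(f)
for n,p,k,zs in (("green",(267,134),22,(.056,)),("orange",(367,150),14,(.036,)),("white",(319,164),22,(.046,.05))):
    q,s=cen(win(M[n],p,k)); print(n,q,s,[ray(c,q,z).round(4) for z in zs])
# lever line: brightest per row
g=f[...,1].astype(float)
for y in range(192,226,3): x=g[y,310:332]; print(y,x.astype(int))
# outer rim of the body, dark steel ring: print row/col profile
E
python3 - <<'E'
import cv2
f=cv2.imread("pics/w2.png")[95:265,220:420]; cv2.imwrite("pics/w2c.png",cv2.resize(f,None,fx=3.5,fy=3.5,interpolation=cv2.INTER_CUBIC))
E
```

```text
green [266.352      134.16533333] [256 124  22  22 375] [array([ 0.6342, -0.1647,  0.056 ])]
orange [366.73333333 149.91111111] [361 144  12  11  90] [array([ 0.5185, -0.2239,  0.036 ])]
white [319.35684062 164.17630465] [305 150  30  30 709] [array([ 0.5582, -0.1724,  0.046 ]), array([ 0.5587, -0.1731,  0.05  ])]
192 [116 114 115 115 115 116 116 119 123 116 116 115 114 116 116 115 114 115
 116 117 117 119]
195 [117 117 119 118 118 119 119 121 121 118 118 118 119 120 119 119 119 118
 125 140 129 135]
198 [179 178 173 171 152 109  90  77 144 188  73 125 179 174 173 173 175 180
 181 183 185 197]
201 [191 192 191 183 131 129 110  99 199 222  88 160 193 193 192 192 193 193
 193 194 193 202]
204 [211 240 207 131 130 129 115  98 196 220  88 160 191 192 192 216 243 201
 194 194 195 193]
207 [220 229 190 182 130 129 114  98 191 207  87 160 194 195 193 206 233 225
 193 191 189 189]
210 [167 169 169 163 163 151 110  98 181 166  87 157 176 174 175 175 175 171
 168 169 169 167]
213 [175 178 172 173 176 168 127 127 225 166 101 179 174 178 170 176 175 178
 187 188 187 187]
216 [190 193 192 191 183 165 125 128 226 167 106 192 193 192 190 190 187 187
 187 187 189 190]
219 [192 192 193 189 172 167 125 128 220 109 103 189 189 189 190 189 188 189
 189 189 189 187]
222 [192 194 193 189 172 164 116 128 220 113 118 190 188 188 188 188 188 187
 187 187 187 187]
225 [192 192 193 187 147  53  29  32  34  31  34  62 134 192 192 191 188 187
 187 188 188 190]
```

View pics/w2c.png

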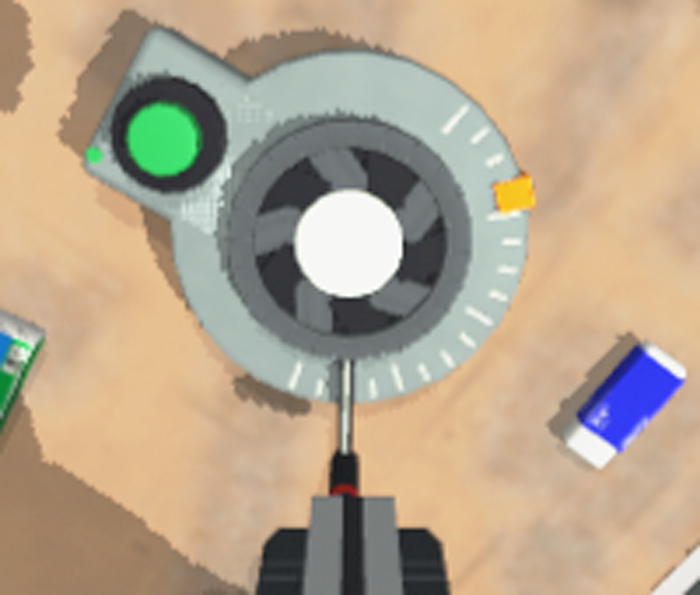

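>>> step_arm(moves=[{"rx": 0, "ry": 0, "rz": 7.1, "dx": 0, "dy": 0, "dz": 0, "gripper": -1}, {"rx": 0, "ry": 0, "rz": 7.1, "dx": 0, "dy": 0, "dz": 0, "gripper": -1}, {"rx": 0, "ry": 0, "rz": 7.1, "dx": 0, "dy": 0, "dz": 0, "gripper": -1}, {"rx": 0, "ry": 0, "rz": 0, "dx": -30, "dy": -1.3, "dz": 0, "gripper": -1}, {"rx": 0, "ry": 0, "rz": 0, "dx": -30, "dy": -1.3, "dz": 0, "gripper": -1}, {"rx": 0, "ry": 0, "rz": 0, "dx": -30, "dy": -1.3, "dz": 0, "gripper": -1}, {"rx": 0, "ry": 0, "rz": 0, "dx": 0, "dy": 0, "dz": 30, "gripper": -1}, {"rx": 0, "ry": 0, "rz": 0, "dx": 0, "dy": 0, "dz": 30, "gripper": -1}, {"rx": 0, "ry": 0, "rz": 0, "dx": 0, "dy": 0, "dz": 30, "gripper": -1}, {"rx": 0, "ry": 0, "rz": 0, "dx": 0, "dy": 0, "dz": 30, "gripper": -1}, {"rx": 0, "ry": 0, "rz": 0, "dx": 0, "dy": 0, "dz": 0, "gripper": -1}, {"rx": 0, "ry": 0, "rz": 0, "dx": 0, "dy": 0, "dz": 0, "gripper": -1}])

```text
clock: 4.82
tcp_pos: [0.5339, -0.0834, 0.1644]
orientation: [-2.506, 1.893, -0.002]
contact_force: [-0.3, 0.1, 0.7]
grip_width: 0.0001
gripper_force: 0.0
```

Run:
```python
from m import *
o=r.get_obs(); c=r.camera_info("wrist"); f=r.grab_frame("wrist"); cv2.imwrite("pics/w3.png",f)
Rt=R.from_rotvec(o["orientation"]).as_matrix(); ce=np.array([.558,-.1723])
d=o["tcp_pos"][:2]-ce; print(o["clock"],o["tcp_pos"],"r",np.hypot(*d),np.degrees(np.arctan2(*d[::-1])),"yaw",np.degrees(np.arctan2(Rt[1,0],Rt[0,0])))
for k in (0,.022,.035): print(k,proj(c,o["tcp_pos"]+Rt[:,2]*k))
M=masks(f)
for n,p3,k in (("green",(.6342,-.1647,.056),30),("orange",(.5185,-.2239,.036),25),("white",(.558,-.1723,.046),40)):
    q,s=cen(win(M[n],proj(c,p3),k)); print(n,q,s,ray(c,q,p3[2]).round(4))
```

```text
4.825 [ 0.5338865  -0.08335871  0.16435245] r 0.09215212216144675 105.16920959278951 yaw -74.12755955707709
0 [324.06056447 272.63214656]
0.022 [323.57110003 250.39731658]
0.035 [323.33687887 239.75738572]
green [226.10861423  69.97846442] [ 208   51   37   38 1068] [ 0.6329 -0.1638  0.056 ]
orange [390.22033898  36.56949153] [379  25  23  24 295] [ 0.5182 -0.2235  0.036 ]
white [324.33965015  87.89261419] [ 300   62   50   53 2058] [ 0.5579 -0.1723  0.046 ]
```

View pics/w3.png

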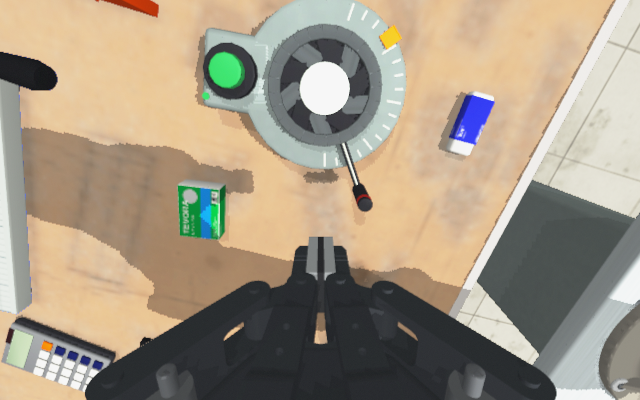

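The finger tips at row 237 agree with a 22 mm TCP-to-tip length. The post top is at (365,205), with clear space beside it for the descent.

>>> step_arm(moves=[{"rx": 0, "ry": 0, "rz": 0, "dx": 0, "dy": 0, "dz": 28, "gripper": -1}, {"rx": 0, "ry": 0, "rz": 0, "dx": 0, "dy": 0, "dz": 28, "gripper": -1}, {"rx": 0, "ry": 0, "rz": 0, "dx": 0, "dy": 0, "dz": 20, "gripper": -1}, {"rx": 0, "ry": 0, "rz": 0, "dx": 0, "dy": 0, "dz": 8, "gripper": -1}, {"rx": 0, "ry": 0, "rz": -3.5, "dx": 0.17, "dy": 5.62, "dz": 0, "gripper": -1}, {"rx": 0, "ry": 0, "rz": -3.5, "dx": 0.17, "dy": 5.62, "dz": 0, "gripper": -1}, {"rx": 0, "ry": 0, "rz": -3.5, "dx": 0.17, "dy": 5.62, "dz": 0, "gripper": -1}, {"rx": 0, "ry": 0, "rz": -3.5, "dx": 0.17, "dy": 5.62, "dz": 0, "gripper": -1}, {"rx": 0, "ry": 0, "rz": -3.5, "dx": 0.17, "dy": 5.62, "dz": 0, "gripper": -1}, {"rx": 0, "ry": 0, "rz": -3.5, "dx": 0.17, "dy": 5.62, "dz": 0, "gripper": -1}, {"rx": 0, "ry": 0, "rz": -3.5, "dx": 0.17, "dy": 5.62, "dz": 0, "gripper": -1}, {"rx": 0, "ry": 0, "rz": -3.5, "dx": 0.17, "dy": 5.62, "dz": 0, "gripper": -1}, {"rx": 0, "ry": 0, "rz": 0, "dx": 0, "dy": 0, "dz": 0, "gripper": -1}])

```text
clock: 6.5
tcp_pos: [0.4954, -0.1058, 0.0805]
orientation: [-2.889, 1.233, -0.004]
contact_force: [0.2, 0.0, -0.8]
grip_width: -0.0002
gripper_force: 0.0
```

```bash
cat > st.py <<'E'
from m import *
import sys
o=r.get_obs(); c=r.camera_info("wrist"); f=r.grab_frame("wrist"); cv2.imwrite(f"pics/{sys.argv[1]}.png",f)
Rt=R.from_rotvec(o["orientation"]).as_matrix(); ce=np.array([.558,-.1723])
d=o["tcp_pos"][:2]-ce; print(o["clock"],o["tcp_pos"],"r",np.hypot(*d),np.degrees(np.arctan2(*d[::-1]))%360,"yaw",np.degrees(np.arctan2(Rt[1,0],Rt[0,0])),"F",o["contact_force"].round(1))
# lever line: sample the image on arcs at z=.0435 and look for the bright thin line
g=cv2.cvtColor(f,cv2.COLOR_BGR2GRAY); h=cv2.cvtColor(f,cv2.COLOR_BGR2HSV)
a=np.arange(90,260,.25)
P=lambda rad,z:cv2.projectPoints(np.array([[ce[0]+rad*np.cos(t),ce[1]+rad*np.sin(t),z] for t in np.radians(a)]),c["rvec"],c["tvec"],c["mtx"],None)[0].astype(np.float32)
samp=lambda im,p:cv2.remap(im,p[...,0],p[...,1],cv2.INTER_LINEAR).ravel().astype(float)
for rad in (.055,.060,.064,.068,.074,.08):
    v=samp(g,P(rad,.0435)); k=np.array([-1]*12+[0]*5+[0]*0+[2.4]*5*1+[0]*5+[-1]*0)  # dark bar either side, bright line
    dark=cv2.blur(v[None],(5,1))[0]; s=dark-np.minimum(np.roll(dark,9),9e9)/2-np.roll(dark,-9)/2
    i=np.argsort(-s)[:1]; print(rad,a[i],s[i].round())
vo=samp(masks(f)["orange"].astype(np.uint8)*255,P(.064,.036)); print("orange",a[vo>127].min() if (vo>127).any() else None,a[vo>127].max() if (vo>127).any() else None)
E
python3 st.py w4
```

```text
6.5 [ 0.49543301 -0.10579564  0.0805332 ] r 0.09130968255302964 133.2527110805154 yaw -46.21806027056218 F [ 0.2  0.  -0.8]
0.055 [144.5] [174.]
0.06 [144.5] [168.]
0.064 [144.5] [152.]
0.068 [144.75] [135.]
0.074 [144.75] [106.]
0.08 [252.] [99.]
orange 226.75 237.0
```

View pics/w4.png

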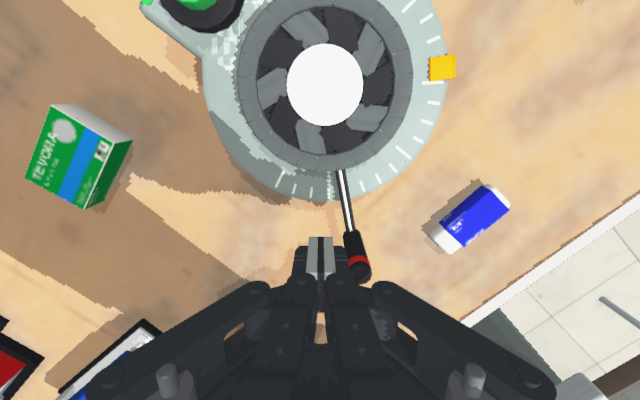

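The post at (357,262) is being pushed cleanly on its side. The lever is at 144.6° and the mark at about 232°, so about 87° remain.

>>> step_arm(moves=[{"rx": 0, "ry": 0, "rz": -4, "dx": 0.22, "dy": 6.42, "dz": 0, "gripper": -1}, {"rx": 0, "ry": 0, "rz": -4, "dx": 0.22, "dy": 6.42, "dz": 0, "gripper": -1}, {"rx": 0, "ry": 0, "rz": -4, "dx": 0.22, "dy": 6.42, "dz": 0, "gripper": -1}, {"rx": 0, "ry": 0, "rz": -4, "dx": 0.22, "dy": 6.42, "dz": 0, "gripper": -1}, {"rx": 0, "ry": 0, "rz": -4, "dx": 0.22, "dy": 6.42, "dz": 0, "gripper": -1}, {"rx": 0, "ry": 0, "rz": -4, "dx": 0.22, "dy": 6.42, "dz": 0, "gripper": -1}, {"rx": 0, "ry": 0, "rz": -4, "dx": 0.22, "dy": 6.42, "dz": 0, "gripper": -1}, {"rx": 0, "ry": 0, "rz": -4, "dx": 0.22, "dy": 6.42, "dz": 0, "gripper": -1}, {"rx": 0, "ry": 0, "rz": -4, "dx": 0.22, "dy": 6.42, "dz": 0, "gripper": -1}, {"rx": 0, "ry": 0, "rz": -4, "dx": 0.22, "dy": 6.42, "dz": 0, "gripper": -1}, {"rx": 0, "ry": 0, "rz": -4, "dx": 0.22, "dy": 6.42, "dz": 0, "gripper": -1}, {"rx": 0, "ry": 0, "rz": -4, "dx": 0.22, "dy": 6.42, "dz": 0, "gripper": -1}, {"rx": 0, "ry": 0, "rz": -4, "dx": 0.22, "dy": 6.42, "dz": 0, "gripper": -1}, {"rx": 0, "ry": 0, "rz": -4, "dx": 0.22, "dy": 6.42, "dz": 0, "gripper": -1}, {"rx": 0, "ry": 0, "rz": -4, "dx": 0.22, "dy": 6.42, "dz": 0, "gripper": -1}, {"rx": 0, "ry": 0, "rz": -4, "dx": 0.22, "dy": 6.42, "dz": 0, "gripper": -1}, {"rx": 0, "ry": 0, "rz": -4, "dx": 0.22, "dy": 6.42, "dz": 0, "gripper": -1}, {"rx": 0, "ry": 0, "rz": -4, "dx": 0.22, "dy": 6.42, "dz": 0, "gripper": -1}, {"rx": 0, "ry": 0, "rz": 0, "dx": 0, "dy": 0, "dz": 0, "gripper": -1}])

```text
clock: 8.93
tcp_pos: [0.476, -0.2123, 0.0797]
orientation: [3.062, 0.699, 0.001]
contact_force: [-0.5, -0.2, -0.6]
grip_width: 0.0002
gripper_force: 0.0
```

```bash
python3 st.py w5
```

```text
8.925 [ 0.4760203  -0.21225082  0.07967601] r 0.09119615422432932 205.98116550576628 yaw 25.720243508983337 F [-0.5 -0.2 -0.6]
0.055 [218.75] [147.]
0.06 [219.] [134.]
0.064 [219.] [129.]
0.068 [219.] [94.]
0.074 [222.75] [70.]
0.08 [215.25] [69.]
orange 226.75 237.0
```

>>> step_arm(moves=[{"rx": 0, "ry": 0, "rz": -1.5, "dx": 0.03, "dy": 2.41, "dz": 0, "gripper": -1}, {"rx": 0, "ry": 0, "rz": -1.5, "dx": 0.03, "dy": 2.41, "dz": 0, "gripper": -1}, {"rx": 0, "ry": 0, "rz": -1.5, "dx": 0.03, "dy": 2.41, "dz": 0, "gripper": -1}, {"rx": 0, "ry": 0, "rz": -1.5, "dx": 0.03, "dy": 2.41, "dz": 0, "gripper": -1}, {"rx": 0, "ry": 0, "rz": -1.5, "dx": 0.03, "dy": 2.41, "dz": 0, "gripper": -1}, {"rx": 0, "ry": 0, "rz": -1.5, "dx": 0.03, "dy": 2.41, "dz": 0, "gripper": -1}, {"rx": 0, "ry": 0, "rz": -1, "dx": 0.01, "dy": 1.6, "dz": 0, "gripper": -1}, {"rx": 0, "ry": 0, "rz": 0, "dx": 0, "dy": 0, "dz": 0, "gripper": -1}, {"rx": 0, "ry": 0, "rz": 0, "dx": 0, "dy": 0, "dz": 0, "gripper": -1}])

```text
clock: 10.1
tcp_pos: [0.4835, -0.2259, 0.0793]
orientation: [2.989, 0.966, -0.0]
contact_force: [-1.5, -0.3, -0.8]
grip_width: 0.0003
gripper_force: 0.0
```

```bash
python3 st.py w6
python3 - <<'E'
import cv2
f=cv2.imread("pics/w6.png")[0:290,220:480]; cv2.imwrite("pics/w6c.png",cv2.resize(f,None,fx=2,fy=2,interpolation=cv2.INTER_CUBIC))
E
```

```text
10.1 [ 0.48349517 -0.22594013  0.07925067] r 0.0918054129114273 215.75219160101864 yaw 35.816131784276166 F [-1.5 -0.3 -0.8]
0.055 [228.5] [145.]
0.06 [228.5] [132.]
0.064 [228.5] [128.]
0.068 [258.5] [102.]
0.074 [259.75] [104.]
0.08 [259.75] [104.]
orange 231.5 237.0
```

View pics/w6c.png

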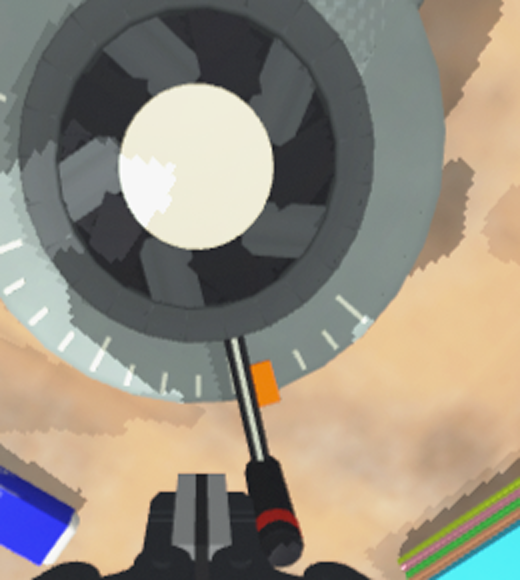

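The lever line crosses at crop (240,370), just clockwise of the orange clip centred at about (265,383). It needs about 3.4° more.

>>> step_arm(moves=[{"rx": 0, "ry": 0, "rz": -0.8, "dx": 0.01, "dy": 1.28, "dz": 0, "gripper": -1}, {"rx": 0, "ry": 0, "rz": -0.8, "dx": 0.01, "dy": 1.28, "dz": 0, "gripper": -1}, {"rx": 0, "ry": 0, "rz": -0.8, "dx": 0.01, "dy": 1.28, "dz": 0, "gripper": -1}, {"rx": 0, "ry": 0, "rz": -0.6, "dx": 0.01, "dy": 0.96, "dz": 0, "gripper": -1}, {"rx": 0, "ry": 0, "rz": 0, "dx": 0, "dy": 0, "dz": 0, "gripper": -1}, {"rx": 0, "ry": 0, "rz": 0, "dx": 0, "dy": 0, "dz": 0, "gripper": -1}])

```text
clock: 10.9
tcp_pos: [0.4867, -0.2294, 0.0793]
orientation: [2.963, 1.044, 0.001]
contact_force: [0.6, -0.2, 0.1]
grip_width: -0.0003
gripper_force: 0.2
```

```bash
python3 st.py w7
python3 - <<'E'
import cv2
from m import *
f=cv2.imread("pics/w7.png"); M=masks(f)["orange"]
c=r.camera_info("wrist"); q=proj(c,(.558+.064*np.cos(np.radians(231.9)),-.1723+.064*np.sin(np.radians(231.9)),.036))
x,y=map(int,q); print(q); m=win(M,q,25); ys,xs=np.nonzero(m)
for Y in sorted(set(ys))[::4]:
    X=xs[ys==Y]; print(Y,X.min(),X.max(),len(X), f[Y,X.min():X.max()+1,0].tolist())
for rad in (.060,.064,.07):
    for z in (.036,.0435): print(rad,z,[proj(c,(.558+rad*np.cos(np.radians(t)),-.1723+rad*np.sin(np.radians(t)),z)).round(1).tolist() for t in (226.75,231.9,237)])
E
```

```text
10.9 [ 0.48670543 -0.22942985  0.07932263] r 0.09136047091141793 218.7059345015284 yaw 38.83799649356352 F [ 0.6 -0.2  0.1]
0.055 [231.5] [149.]
0.06 [231.5] [136.]
0.064 [231.5] [121.]
0.068 [231.5] [111.]
0.074 [259.75] [105.]
0.08 [259.5] [104.]
orange 227.0 237.0
[342.28551031 193.7049471 ]
182 348 349 2 [65, 75]
186 332 350 9 [55, 39, 17, 32, 43, 46, 82, 159, 197, 182, 61, 46, 46, 37, 15, 14, 14, 13, 44]
190 333 351 9 [16, 14, 22, 36, 44, 45, 87, 168, 196, 181, 60, 47, 43, 35, 15, 14, 11, 14, 52]
194 333 352 10 [66, 17, 19, 21, 35, 42, 43, 96, 185, 192, 160, 47, 46, 43, 34, 12, 10, 10, 15, 62]
198 334 353 10 [52, 16, 17, 21, 38, 44, 43, 96, 184, 187, 140, 48, 45, 42, 31, 15, 14, 13, 12, 73]
202 335 353 9 [64, 16, 17, 20, 38, 43, 51, 112, 194, 184, 124, 46, 47, 41, 25, 14, 13, 23, 52]
206 337 338 2 [73, 77]
0.06 0.036 [[332.4, 189.3], [341.0, 187.7], [349.4, 185.5]]
0.06 0.0435 [[332.9, 193.1], [341.9, 191.5], [350.6, 189.2]]
0.064 0.036 [[333.2, 195.3], [342.3, 193.7], [351.2, 191.4]]
0.064 0.0435 [[333.7, 199.4], [343.2, 197.7], [352.5, 195.3]]
0.07 0.036 [[334.4, 204.2], [344.2, 202.5], [353.8, 200.0]]
0.07 0.0435 [[335.0, 208.6], [345.2, 206.8], [355.3, 204.2]]
```

The lever is at 231.5° and the mark at 232.0°, with the white line in the middle of the clip. I'll back off and lift.

>>> step_arm(moves=[{"rx": 0, "ry": 0, "rz": 0, "dx": 0, "dy": -2, "dz": 0, "gripper": -1}, {"rx": 0, "ry": 0, "rz": 0, "dx": 0, "dy": -6, "dz": 0, "gripper": -1}, {"rx": 0, "ry": 0, "rz": 0, "dx": 0, "dy": -10, "dz": 0, "gripper": -1}, {"rx": 0, "ry": 0, "rz": 0, "dx": 0, "dy": 0, "dz": 0, "gripper": -1}, {"rx": 0, "ry": 0, "rz": 0, "dx": 0, "dy": 0, "dz": -20, "gripper": -1}, {"rx": 0, "ry": 0, "rz": 0, "dx": 0, "dy": 0, "dz": -30, "gripper": -1}, {"rx": 0, "ry": 0, "rz": 0, "dx": 0, "dy": 0, "dz": -30, "gripper": -1}, {"rx": 0, "ry": 0, "rz": 0, "dx": 0, "dy": 0, "dz": 0, "gripper": -1}, {"rx": 0, "ry": 0, "rz": 0, "dx": 0, "dy": 0, "dz": 0, "gripper": -1}])

```text
clock: 12.08
tcp_pos: [0.4748, -0.2155, 0.1589]
orientation: [-2.963, -1.044, 0.001]
contact_force: [-0.2, 0.7, -0.4]
grip_width: 0.0001
gripper_force: 0.0
```

```bash
python3 st.py w8
python3 - <<'E'
from h import *
o=r.get_obs(); Rt=R.from_rotvec(o["orientation"]).as_matrix(); p=np.array([.6335,-.1643,.11]); print("to button, tool mm",Rt.T@(p-o["tcp_pos"])*1000, o["joints"].round(2))
E
```

```text
12.075 [ 0.47482482 -0.21546866  0.15886078] r 0.0937104292822386 207.42971523406115 yaw 38.83098532356281 F [-0.2  0.7 -0.4]
0.055 [231.5] [157.]
0.06 [231.5] [154.]
0.064 [231.5] [141.]
0.068 [231.75] [130.]
0.074 [231.75] [114.]
0.08 [231.75] [101.]
orange 226.5 237.0
to button, tool mm [155.80918555  59.94060029  48.31041734] [ 0.77  0.4  -0.57  1.98  0.29  0.84 -0.85]
```

>>> step_arm(moves=[{"rx": 0, "ry": 0, "rz": 0, "dx": 31.2, "dy": 12, "dz": 0, "gripper": -1}, {"rx": 0, "ry": 0, "rz": 0, "dx": 31.2, "dy": 12, "dz": 0, "gripper": -1}, {"rx": 0, "ry": 0, "rz": 0, "dx": 31.2, "dy": 12, "dz": 0, "gripper": -1}, {"rx": 0, "ry": 0, "rz": 0, "dx": 31.2, "dy": 12, "dz": 0, "gripper": -1}, {"rx": 0, "ry": 0, "rz": 0, "dx": 31, "dy": 12, "dz": 0, "gripper": -1}, {"rx": 0, "ry": 0, "rz": 0, "dx": 0, "dy": 0, "dz": 24, "gripper": -1}, {"rx": 0, "ry": 0, "rz": 0, "dx": 0, "dy": 0, "dz": 24, "gripper": -1}, {"rx": 0, "ry": 0, "rz": 0, "dx": 0, "dy": 0, "dz": 0, "gripper": -1}, {"rx": 0, "ry": 0, "rz": 0, "dx": 0, "dy": 0, "dz": 0, "gripper": -1}])

```text
clock: 13.25
tcp_pos: [0.6344, -0.1643, 0.1114]
orientation: [-2.963, -1.045, 0.0]
contact_force: [0.5, -0.0, 0.0]
grip_width: -0.0004
gripper_force: 0.0
```

>>> step_arm(moves=[{"rx": 0, "ry": 0, "rz": 0, "dx": 0, "dy": 0, "dz": 10, "gripper": -1}, {"rx": 0, "ry": 0, "rz": 0, "dx": 0, "dy": 0, "dz": 10, "gripper": -1}, {"rx": 0, "ry": 0, "rz": 0, "dx": 0, "dy": 0, "dz": 8, "gripper": -1}, {"rx": 0, "ry": 0, "rz": 0, "dx": 0, "dy": 0, "dz": 0, "gripper": -1}, {"rx": 0, "ry": 0, "rz": 0, "dx": 0, "dy": 0, "dz": 0, "gripper": -1}])

```text
clock: 13.88
tcp_pos: [0.6344, -0.1644, 0.0834]
orientation: [2.963, 1.045, 0.0]
contact_force: [-0.4, 0.1, -0.2]
grip_width: -0.0
gripper_force: 0.0
```

>>> step_arm(moves=[{"rx": 0, "ry": 0, "rz": 0, "dx": 0, "dy": 0, "dz": 2, "gripper": -1}, {"rx": 0, "ry": 0, "rz": 0, "dx": 0, "dy": 0, "dz": 2, "gripper": -1}, {"rx": 0, "ry": 0, "rz": 0, "dx": 0, "dy": 0, "dz": 2, "gripper": -1}, {"rx": 0, "ry": 0, "rz": 0, "dx": 0, "dy": 0, "dz": 2, "gripper": -1}, {"rx": 0, "ry": 0, "rz": 0, "dx": 0, "dy": 0, "dz": 0, "gripper": -1}])

```text
clock: 14.5
tcp_pos: [0.6343, -0.1644, 0.0754]
orientation: [2.963, 1.044, 0.0]
contact_force: [-1.1, -0.5, 3.0]
grip_width: -0.0002
gripper_force: 1.5
```

>>> step_arm(moves=[{"rx": 0, "ry": 0, "rz": 0, "dx": 0, "dy": 0, "dz": 1, "gripper": -1}, {"rx": 0, "ry": 0, "rz": 0, "dx": 0, "dy": 0, "dz": 1, "gripper": -1}, {"rx": 0, "ry": 0, "rz": 0, "dx": 0, "dy": 0, "dz": 1, "gripper": -1}, {"rx": 0, "ry": 0, "rz": 0, "dx": 0, "dy": 0, "dz": 0, "gripper": -1}, {"rx": 0, "ry": 0, "rz": 0, "dx": 0, "dy": 0, "dz": 0, "gripper": -1}])

```text
clock: 15.12
tcp_pos: [0.6343, -0.1644, 0.0724]
orientation: [2.963, 1.045, 0.0]
contact_force: [-1.3, -0.4, 4.6]
grip_width: 0.0004
gripper_force: 2.3
```

>>> step_arm(moves=[{"rx": 0, "ry": 0, "rz": 0, "dx": 0, "dy": 0, "dz": 0.7, "gripper": -1}, {"rx": 0, "ry": 0, "rz": 0, "dx": 0, "dy": 0, "dz": 0.5, "gripper": -1}, {"rx": 0, "ry": 0, "rz": 0, "dx": 0, "dy": 0, "dz": 0, "gripper": -1}, {"rx": 0, "ry": 0, "rz": 0, "dx": 0, "dy": 0, "dz": 0, "gripper": -1}])

```text
clock: 15.62
tcp_pos: [0.6344, -0.1645, 0.0721]
orientation: [2.962, 1.044, 0.0]
contact_force: [-3.8, 0.2, 10.3]
grip_width: 0.0001
gripper_force: 5.6
```

The button bottomed out: force rose sharply while the position stopped. I'll release it and back away for a check.

>>> step_arm(moves=[{"rx": 0, "ry": 0, "rz": 0, "dx": 0, "dy": 0, "dz": -4, "gripper": -1}, {"rx": 0, "ry": 0, "rz": 0, "dx": 0, "dy": 0, "dz": -10, "gripper": -1}, {"rx": 0, "ry": 0, "rz": 0, "dx": 0, "dy": 0, "dz": -30, "gripper": -1}, {"rx": 0, "ry": 0, "rz": 0, "dx": 0, "dy": 0, "dz": -40, "gripper": -1}, {"rx": 0, "ry": 0, "rz": 0, "dx": 0, "dy": 0, "dz": -40, "gripper": -1}, {"rx": 0, "ry": 0, "rz": 0, "dx": -30, "dy": -12, "dz": 0, "gripper": -1}, {"rx": 0, "ry": 0, "rz": 0, "dx": -30, "dy": -12, "dz": 0, "gripper": -1}, {"rx": 0, "ry": 0, "rz": 0, "dx": -30, "dy": -12, "dz": 0, "gripper": -1}, {"rx": 0, "ry": 0, "rz": 0, "dx": -30, "dy": -12, "dz": 0, "gripper": -1}, {"rx": 0, "ry": 0, "rz": 0, "dx": 0, "dy": 0, "dz": 0, "gripper": -1}, {"rx": 0, "ry": 0, "rz": 0, "dx": 0, "dy": 0, "dz": 0, "gripper": -1}])

```text
clock: 17.0
tcp_pos: [0.5113, -0.202, 0.1954]
orientation: [2.963, 1.045, 0.002]
contact_force: [0.4, -0.5, 0.0]
grip_width: 0.0
gripper_force: 0.0
```

```bash
python3 st.py w9
```

```text
17.0 [ 0.51134591 -0.20198279  0.19538782] r 0.05529622011501312 212.46579118714382 yaw 38.85640030424526 F [ 0.4 -0.5  0. ]
0.055 [231.5] [142.]
0.06 [231.75] [127.]
0.064 [231.75] [123.]
0.068 [231.5] [117.]
0.074 [231.5] [105.]
0.08 [231.5] [78.]
orange 227.0 237.5
```

View pics/w9.png

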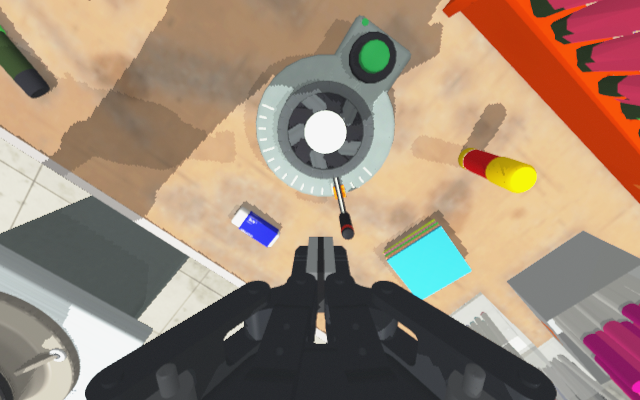

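The lever line sits on the orange clip at (339,185) and the button is up at (375,55). The glue stick, notes and eraser are undisturbed, so I'll hand in.

```bash
python3 -c "from bench import r; print(r.hand_in())"
```

```text
the job is handed in; nothing more can be done
None
```

The job is handed in at about 17 s: the lever's white line measures within about 0.5° of the orange mark's centre, and the green button was then pressed to its stop and came back up; nothing else looked disturbed in the last wrist picture, which shows only part of the counter.

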